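# Stow the empty syringe in the chest with the locking lid stay

## Robot

A 7-joint arm with a two-finger parallel gripper is mounted at the origin on the work surface. World frame = base frame: x ahead of the robot, y to its left, z up, the work surface at z = 0. Lengths are in m, angles in rad, forces in N, time in s.
With the tool pointing down it reaches from about 0.4 to 0.85 m from the base axis. Payload 4.5 kg.
Tool frame: the origin (TCP) lies midway between the tips of the shut fingers; the grasp point (between the pads) lies 19 mm behind it; z points along the fingers, y is the line along which they close (so a half turn about z gives the same grasp; the last joint's range is limited). The gripper opens to 88 mm and grips with 3 to 60 N. Pads are 18 mm wide; open, the fingers measure 123 mm over their backs; the gripper's body (75 mm by 187 mm) begins 45 mm behind the grasp point.
Start: joints at [1.263, 0.689, -0.195, 1.565, 0.157, 0.902, -0.215], TCP at [0.21, -0.589, 0.239] pointing down, gripper open.
Joint ranges: [-3.01, 3.01], [-0.46, 2.08], [-1.47, 1.51], [0.13, 2.56], [-1, 4.14], [0.04, 2.09], [-2.66, 2.66]. Speed limits (rad/s): [2.57, 2.57, 3.14, 3.14, 3.14, 3.14, 3.14].

## Interface

Orientations are given as a unit quaternion [x, y, z, w].
In Python, from plant import * gives the robot as it stands.
- The arm moves only by the tool send_rows, never from a script. Its argument "targets" is a list of rows, each a list of 2 entries, a list of its own where there are three numbers: the shift along the tool's x, y, z in units of 0.3 m (1.0 is 0.3 m), then the turn, a rotation vector about the tool's x, y, z in units of pi rad (1.0 is pi rad). A call has 1 to 12 rows; each row is the pose to reach, as a shift and turn from the pose commanded when the call began, along the tool's axes at that moment, turning the shorter way round; what a row does not reach only later rows make up. A row lasts 1/8 s, in which the tool goes at most 62.5 mm and 10.7 degrees, less where a joint would pass 70% of its speed; a pose out of reach is approached as far as the arm can. A call with a number of a shift or a turn outside -1 to 1 is refused whole. A call with a gripper value outside its range is refused whole. "fingers" is the opening, from 0 (shut) to 1 (fully open), set as the call begins (left out, the last holds). The fingers move at their own pace and stop on an object; "newtons" is the grip in N (left out, the last holds). Time passes only in rows, so rows that repeat a pose let the fingers close. It gives the time, the measured TCP pose, the force, the opening and the grip force at its end, in the units of the state.
- get_state(): the state, without advancing time (a new reading comes with each control period).
- snapshot(name): name is "side" or "top" or "wrist"; returns a dict with "img" (400x640x3 uint8, blue, green, red), "fx", "fy", "cx", "cy" (pixels), "cam_to_world" (4x4, takes a point from camera to world coordinates); the wrist camera has in their place "T_tool_cam" (4x4, takes a point from camera to tool coordinates, whose origin is the TCP and whose axes are the flange's). Camera axes: x right, y down, z forward; pixel columns grow to the right and rows downward; lengths in m; the calibration is good to about 2 mm. A picture is of the moment at which its call begins: read the wrist's pose just before it. There is no depth.
- finish_job(): hands the job in; it is judged then, once.
The state is a dict: "clock": time; "q": joint angles; "qd": joint speeds; "joint_torque": joint torques, N m; "tool_pos": TCP position; "eef_rot": TCP orientation; "contact_force": force on the tool from outside, world axes, zero at the start; "moment": the same for the moment, N m; "opening": opening from 0.0 (shut) to 1.0 (fully open); "finger_force": force on a finger pad.
Only numpy, scipy, OpenCV 4.12 (cv2) and the standard library are available. Lean on these libraries where they do the work, as an engineer would, in place of code of your own. Each camera call takes 0.05 s, during which the arm holds its last target. There are 200 camera calls.

## Task

Put the empty syringe, the one whose plunger is pushed right in, away in the grey chest: raise the lid until the folding stay on its side is straight and drops into its catch, so that the lid stands open by itself, and lay the syringe flat in the empty bay. Then pull the stay up and back by its black grip, raising the lid a little, until the catch is free, fold the knee towards the front of the chest and let the lid down until it is fully shut. Do not drop the syringe or let the lid slam; leave both plungers as they are, and the drawn syringe and the glassware and cap where they are.

Things in the scene. Friction and masses are not known exactly. Their poses are not given: they have to be found in the camera images.
- chest: fixed grey steel chest, 220 mm deep (x) by 260 mm wide (y); origin: centre of its underside on the bench; x points from its front (handle side) to the lid hinge at the back, z up. Walls 4 mm thick, 75 mm high, inner floor 4 mm up. A 59 mm high partition along x at y = 30 mm. The lid stay is outside the -y wall
- chest_bay (a point): floor centre of the empty bay, chest frame x 0, y -50, z 4 mm; the bay is 212 mm (x) by 154 mm (y). The other bay holds a spare pump head
- lid (a joint): lid angle, rad: 0 shut, grows as it opens; 1.31 standing locked on its stay; 1.465 at the stay's end stop, where the stay is straight and fully pulled out and stops the lid hard. Lid 222 by 260 by 23 mm, 0.5 to 1 kg, nearly free hinge along chest y: left alone below the lock it falls
- lid_hinge (a point): middle of the lid's hinge line along chest y: chest frame x 112, y 0, z 78 mm
- lid_handle (a point): middle of the lid's steel bow handle, a round bar 12 mm thick, 110 mm long along chest y, 34 mm clear of the lid's top face. Lid shut: chest frame x -78, y 0, z 138 mm (190 mm forward of and 60 mm above the hinge line); open, it is on the far side of the lid. Gripped across from above, the bar turns between the fingers
- stay_foot (a point): axis of the stay's foot pin, given in the plane of the grip's middle: chest frame x -8, y -182, z 45 mm. The stay is two steel links in the chest's x-z plane, each 90.6 mm pin to pin: lower link from foot to knee, upper link from knee to lid pin
- stay_lid_pin (a point): axis of the pin that joins the upper link to the lid's side edge, in the same plane: 120 mm forward of and 10 mm above the hinge line with the lid shut; turns with the lid
- stay_knee (a point): axis of the knee pin, in the same plane. Lid shut: knee folded to the front (-x). As the lid rises the knee comes up and back until the links are straight at the end stop, sloping up to the back at 53 deg. Eased down from there the straight stay drops 12 mm into its catch (tail of the upper link between two lugs) and the knee cannot fold, however hard it is pushed
- stay_grip (a point): middle of the stay's black round grip, 18 mm thick, 40 mm long along chest y, on the upper link 22 mm from the knee pin towards the lid pin, 52 mm out from the chest's wall. Chest frame x, z in mm: locked 54, 139; at the end stop 69, 143; lid at 50 deg about -19, 146; shut about -75, 72 to 80. When the stay is out of its catch the lid's weight hangs on it
- stay_pin (a joint): how far the knee pin is pulled out along its slot in the lower link, m: 0 seated, 0.012 fully out. The locked knee is free once it is out by 10 to 12 mm: for that the grip goes 15 mm back and 4 mm up, nearly straight, the lid rising to 84 deg (3 to 6 N). Across that path the locked grip has about 6 mm of play to the front and up, none the other way
- stay_upper (a joint): knee angle, rad: 0 folded with the lid shut, 2.66 straight, 2.69 at its stop just past straight; locked it has play down to about 2.5
- empty_syringe: 60 ml clear plastic syringe lying along its x: barrel 31 mm thick, 105 mm long, nozzle 14 mm at +x, flat flange 50 mm wide at the barrel's -x end, so that it does not roll; 80 g; origin under the middle of the barrel, on what it lies on, z up. Plunger pushed right in: thumb disc (29 mm across) 72 mm behind the origin. To be put away
- empty_syringe_barrel (a point): centre of the empty syringe's barrel, 15.5 mm above its origin
- empty_syringe_plunger (a joint): how far its plunger is drawn out, m: 0 to 0.003 at the start; it slides at about 4 N
- drawn_syringe: 60 ml clear plastic syringe lying along its x: barrel 31 mm thick, 105 mm long, nozzle 14 mm at +x, flat flange 50 mm wide at the barrel's -x end, so that it does not roll; 80 g; origin under the middle of the barrel, on what it lies on, z up. Plunger drawn out: thumb disc 117 to 137 mm behind the origin. Stays where it is
- drawn_syringe_plunger (a joint): how far its plunger is drawn out, m: 0.045 to 0.065 at the start
- bottle: clear glass bottle with blue screw cap, 70 mm across, 147 mm high, standing; origin under its centre
- cylinder: glass measuring cylinder, 38 mm across on an 80 mm foot, 170 mm high, standing; origin under its centre
- cap: loose blue screw cap, 44 mm across, 24 mm high, open side up; origin under its centre
Mind the look-alikes: they are no part of the job. What is shaped like the empty_syringe but blue is not meant. What is shaped like the drawn_syringe but red is not meant.

How it is judged:
On the way, in this order (a step that is already met when the one before it is completed fails the run):
1. the lid stands open by itself on the locked stay, untouched (value of joint lid above 1.2 rad and value of joint stay_pin below 0.004 m and value of joint stay_upper above 2.4 rad and contact force between the fingers and chest below 0.1 N), for 0.3 s.
2. the empty syringe lies flat in the empty bay, released, with the lid still standing on the locked stay (value of joint lid above 1.2 rad and value of joint stay_pin below 0.004 m and value of joint stay_upper above 2.4 rad and x of empty_syringe_barrel in the frame of chest between -0.09 and 0.09 m and y of empty_syringe_barrel in the frame of chest between -0.125 and 0.03 m and z of empty_syringe_barrel in the frame of chest below 0.034 m and angle between empty_syringe's own x axis and vertical between 1.35 and 1.79 rad and contact force between the fingers and empty_syringe below 0.05 N and linear speed of empty_syringe below 0.03 m/s), for 0.2 s.
At the end, for the whole second after the job is handed in: the lid is fully shut (within 0.03 rad, 7 mm at its front edge), the empty syringe lies flat and at rest in the chest's empty bay with its plunger still in (within 10 mm), the drawn syringe's plunger is still out (over 35 mm), and the fingers are off the chest (value of joint lid below 0.03 rad and x of empty_syringe_barrel in the frame of chest between -0.09 and 0.09 m and y of empty_syringe_barrel in the frame of chest between -0.125 and 0.03 m and z of empty_syringe_barrel in the frame of chest below 0.034 m and angle between empty_syringe's own x axis and vertical between 1.35 and 1.79 rad and linear speed of empty_syringe below 0.03 m/s and value of joint empty_syringe_plunger below 0.01 m and value of joint drawn_syringe_plunger above 0.035 m and contact force between the fingers and chest below 0.1 N); the robot touches nothing.
It fails at once if the lid slams: it turns shut faster than 4 rad/s (velocity of joint lid below -4 rad/s).
It fails at once if the empty syringe is dropped: it falls faster than 0.9 m/s out of the fingers (linear speed of empty_syringe above 0.9 m/s and contact force between the fingers and empty_syringe below 0.05 N).
It fails at once if the drawn syringe is moved by over 30 mm (distance of drawn_syringe from where it was at the start of the episode above 0.03 m).
It fails at once if the bottle, the measuring cylinder or the cap is moved by over 30 mm or tipped (distance of any of bottle, cylinder, cap from where it was at the start of the episode above 0.03 m or angle between any of bottle, cylinder's own z axis and vertical above 0.4 rad).
It also fails if it takes over 72 s, if anything falls off the work surface, if the arm or the gripper's body presses on something with over 40 N, if the wrist force passes 120 N, or if a joint passes its speed limit or range.

## Working session

There is one attempt and no reset: what is moved stays moved. The work goes in short steps, Python scripts to look and compute and a tool call to move; the robot and the scene stay as the last step left them, time stands still between calls to the robot, and variables do not carry over. Pictures are saved under pics/ and viewed, at most 10 in all, crops included, and the job is handed in when it is done.

Besides the shell and the picture viewer there is one more tool, called after "Emit:" as name(argument=value, ...) on one line, values as JSON. send_rows: Moves the arm, as the interface text tells. Its arguments: {"type":"object","properties":{"targets":{"type":"array"},"fingers":{"type":"number"},"newtons":{"type":"number"}},"required":["targets"]}

```bash
mkdir -p pics; ls
python3 - <<'E'
from plant import *
import cv2,numpy as np
s=get_state();print({k:np.round(v,3).tolist() for k,v in s.items()})
for n in ["side","top"]:
    d=snapshot(n);cv2.imwrite(f"pics/{n}0.png",d["img"]);print(n,d["fx"],d["fy"],d["cx"],d["cy"],np.round(d["cam_to_world"],4).tolist())
s=get_state();d=snapshot("wrist");cv2.imwrite("pics/wrist0.png",d["img"]);print(d["fx"],d["cx"],d["cy"],np.round(d["T_tool_cam"],4).tolist())
E
```

```text
pics
{'clock': 0.0, 'q': [1.263, 0.69, -0.195, 1.566, 0.157, 0.902, -0.215], 'qd': [-0.002, -0.0, -0.0, 0.0, -0.001, -0.001, -0.001], 'joint_torque': [0.0, -52.755, -1.267, -15.343, -0.053, 0.007, 0.0], 'tool_pos': [0.209, -0.588, 0.238], 'eef_rot': [0.985, 0.17, -0.0, -0.001], 'contact_force': [0.018, -1.185, -0.528], 'moment': [-0.008, -0.022, 0.029], 'finger_force': 0.0, 'opening': 1.0}
side 382.90459988048 382.90459988048 316.10142597122206 201.68800328220385 [[-0.9579, -0.148, 0.246, 0.2779], [-0.2862, 0.5589, -0.7783, 0.5587], [-0.0223, -0.8159, -0.5777, 0.6132], [0.0, 0.0, 0.0, 1.0]]
top 454.211848768841 454.211848768841 317.37328853523724 203.0132649055464 [[-0.0123, -0.9886, 0.1503, 0.3172], [-0.9999, 0.0113, -0.0078, -0.1505], [0.006, -0.1504, -0.9886, 1.1991], [0.0, 0.0, 0.0, 1.0]]
286.82684234089766 315.8803186222007 205.06244803532735 [[-0.001, -0.9626, -0.271, 0.0699], [1.0, -0.0011, 0.0003, 0.0001], [-0.0006, -0.271, 0.9626, -0.1454], [0.0, 0.0, 0.0, 1.0]]
```

View pics/top0.png

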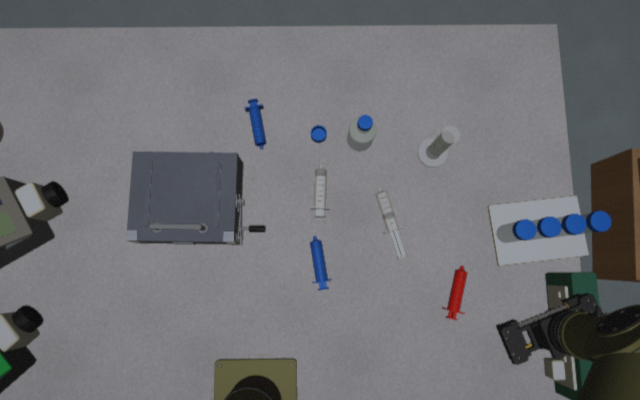

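View pics/side0.png

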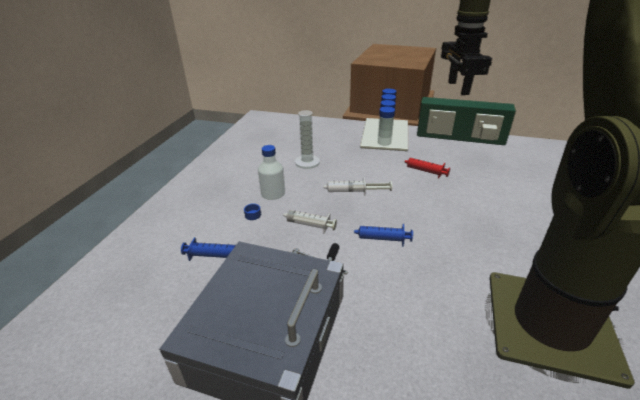

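The top view shows the chest (about 185,197; handle towards the robot), its grip at (257,229) and the bottle, cylinder and cap. 

Syringe candidates are:
- clear at (320,192), with the plunger in
- clear at (390,225), with the plunger drawn
- blue at (257,122) and (319,262)
- red at (456,293)

The clear one at (320,192) fits the empty syringe, so I'll confirm it in an enlarged crop.

```bash
cat > h.py <<'E'
import numpy as np,cv2
from scipy.spatial.transform import Rotation as R
from plant import *
def ray(d,p,T=None):
    T=np.array(d["cam_to_world"]) if T is None else T
    v=np.array([(p[0]-d["cx"])/d["fx"],(p[1]-d["cy"])/d["fy"],1.])
    return T[:3,3],T[:3,:3]@(v/np.linalg.norm(v))
def plane(d,p,z,T=None):
    o,v=ray(d,p,T);return o+v*(z-o[2])/v[2]
def tri(a,b):
    (o1,v1),(o2,v2)=a,b
    t=np.linalg.lstsq(np.c_[v1,-v2],o2-o1,rcond=None)[0]
    p,q=o1+v1*t[0],o2+v2*t[1];return (p+q)/2,np.linalg.norm(p-q)
def wrist():
    s=get_state();d=snapshot("wrist");T=np.eye(4);T[:3,:3]=R.from_quat(s["eef_rot"]).as_matrix();T[:3,3]=s["tool_pos"]
    return d,T@np.array(d["T_tool_cam"])
def blobs(m,amin=20):
    n,l,st,c=cv2.connectedComponentsWithStats(m.astype(np.uint8))
    return [(c[i].round(1).tolist(),st[i].tolist()) for i in range(1,n) if st[i][4]>=amin],l
E
python3 - <<'E'
from h import *
t=snapshot("top");s=snapshot("side");it,is_=t["img"].astype(int),s["img"].astype(int)
c=t["img"][90:270,120:420];cv2.imwrite("pics/crop0.png",cv2.resize(c,None,fx=2.6,fy=2.6,interpolation=cv2.INTER_CUBIC))
b=s["img"][180:400,160:420];cv2.imwrite("pics/crop1.png",cv2.resize(b,None,fx=2.7,fy=2.7,interpolation=cv2.INTER_CUBIC))
for n,i,(x0,y0,x1,y1) in [("top",it,(100,140,280,260)),("side",is_,(150,230,360,400))]:
    r=i[y0:y1,x0:x1];m=(r.max(2)<45);print(n,"black",[ (np.add(p,[x0,y0]).tolist(),st[2:]) for p,st in blobs(m)[0]])
r=it[140:260,100:280];print(r[50,20:160:10].tolist())
m=((r.max(2)<120)).astype(np.uint8);m=cv2.morphologyEx(m,cv2.MORPH_OPEN,np.ones((9,9)))
cs=max(cv2.findContours(m,0,2)[0],key=cv2.contourArea);q=cv2.minAreaRect(cs);print(q,(cv2.boxPoints(q)+[100,140]).round(1).tolist())
E
```

```text
top black [([238.9, 176.6], [6, 36, 158]), ([236.0, 220.8], [4, 23, 61]), ([256.4, 228.4], [16, 6, 87])]
side black [([333.1, 250.8], [10, 16, 85]), ([331.5, 308.8], [11, 15, 53]), ([309.4, 371.1], [26, 66, 480])]
[[134, 129, 130], [95, 87, 84], [88, 79, 75], [84, 78, 74], [90, 81, 77], [89, 79, 75], [94, 84, 80], [91, 83, 78], [93, 84, 80], [93, 83, 80], [93, 84, 79], [92, 83, 80], [33, 35, 33], [133, 129, 130]]
((85.0, 57.5), (93.0, 116.0), 90.0) [[127.0, 151.0], [243.0, 151.0], [243.0, 244.0], [127.0, 244.0]]
```

View pics/crop0.png

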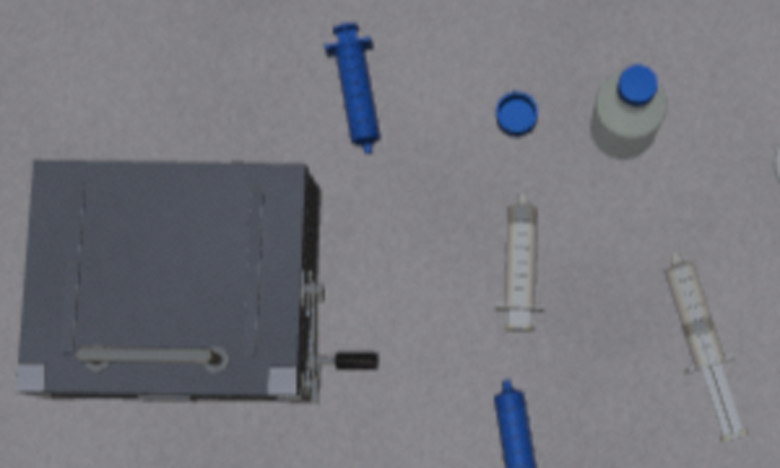

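View pics/crop1.png

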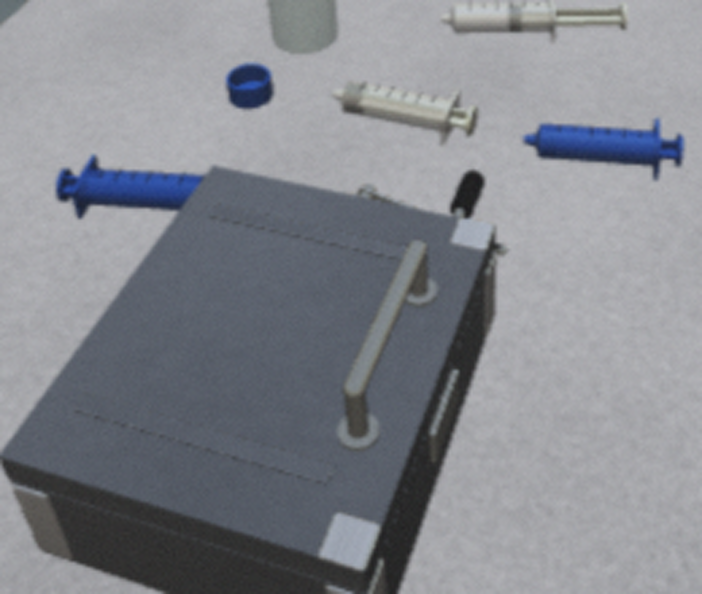

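The crop shows the clear syringe at crop (520,260), plunger in, nozzle up (+x). The other clear one at (700,340) is drawn out. So the first is the empty one. Both views also show the lid corners, the bow handle and the grip clearly.

Run:
```python
from h import *
t=snapshot("top");s=snapshot("side")
T=lambda x,y:(x/2.6+120,y/2.6+90)
S=lambda x,y:(x/2.7+160,y/2.7+180)
P={}
for n,a,b in [("BL",T(35,160),S(2,460)),("BR",T(305,164),S(213,167)),("FR",T(298,395),S(495,225)),("FL",T(18,392),S(368,575)),
 ("hL",T(80,355),S(353,387)),("hR",T(225,357),S(415,245)),("grip",(256.4,228.4),(333.1,250.8)),
 ("nozzletip",T(522,196),S(335,95)),("thumb",T(519,328),S(472,122)),("capbase",T(517,114),S(250,90))]:
    P[n],e=tri(ray(t,a),ray(s,b));print(n,P[n].round(4),round(e,4))
A=np.array([P[k] for k in ["BL","BR","FR","FL","hL","hR"]])
C=np.array([[112,130,98],[112,-130,98],[-110,-130,98],[-110,130,98],[-78,55,138],[-78,-55,138]])/1000
Rm,_=R.align_vectors(A-A.mean(0),C-C.mean(0));print(Rm.as_euler('xyz',degrees=True))
yaw=Rm.as_euler('xyz')[2];Rz=R.from_euler('z',yaw);o=A.mean(0)-Rz.apply(C.mean(0));print("chest",o.round(4),np.degrees(yaw))
print((Rz.apply(C)+o-A).round(4))
print("grip in chest",Rz.inv().apply(P["grip"]-o))
for n,a in [("dis",(390,225)),("bot",(362,135)),("cyl",(435,150))]: print(n,plane(t,a,0.015).round(3))
```

```text
BL [0.6187 0.2978 0.0936] 0.0039
BR [0.612  0.0387 0.0957] 0.0025
FR [0.391  0.0424 0.0955] 0.0017
FL [0.3964 0.3033 0.094 ] 0.003
hL [0.4265 0.2302 0.1415] 0.0008
hR [0.4272 0.1045 0.1262] 0.0042
grip [ 0.4246 -0.0076  0.0752] 0.0029
nozzletip [ 0.5978 -0.1705  0.0132] 0.0027
thumb [ 0.4611 -0.1655  0.0123] 0.003
capbase [ 0.6871 -0.1668  0.0047] 0.0042
[ 0.46161764 -0.00134118 -0.97841506]
chest [ 0.504   0.1691 -0.0036] -0.9784150559726117
[[-0.0005 -0.0006  0.0008]
 [ 0.0017 -0.0015 -0.0013]
 [ 0.0008 -0.0015 -0.0011]
 [-0.0002 -0.0024  0.0004]
 [ 0.0004 -0.0048 -0.0071]
 [-0.0022  0.0109  0.0082]]
grip in chest [-0.07630331 -0.17797374  0.07878884]
dis [ 0.437 -0.349  0.015]
bot [ 0.682 -0.283  0.015]
cyl [ 0.638 -0.478  0.015]
```

```bash
cat >> h.py <<'E'
def rows(*tg):
    "tg: (pos, yaw_deg of tool x[, tilt deg about world y applied after]) -> row numbers from the pose now"
    s=get_state();R0=R.from_quat(s["eef_rot"]);p0=np.array(s["tool_pos"])
    print("clk",round(float(s["clock"]),2),"pos",p0.round(4),"F",np.round(s["contact_force"],1))
    for t in tg:
        c,n=np.cos(np.radians(t[1])),np.sin(np.radians(t[1]))
        Rt=R.from_matrix(np.array([[c,n,0],[n,-c,0],[0,0,-1]]))
        if len(t)>2: Rt=R.from_euler('y',t[2],degrees=True)*Rt
        print((R0.inv().apply(np.array(t[0])-p0)/.3).round(4).tolist(),((R0.inv()*Rt).as_rotvec()/np.pi).round(4).tolist())
CH=np.array([.504,.169,0.]);RZ=R.from_euler('z',-1,degrees=True)
def ch(x,y,z): return RZ.apply(np.array([x,y,z])/1000)+CH
E
python3 - <<'E'
from h import *
rows(([.33,-.35,.30],50),([.4,-.05,.28],80),([.42,.17,.25],89))
E
```

```text
clk 0.35 pos [ 0.2094 -0.5887  0.2385] F [-0.6 -0.3  0.2]
[0.6454, -0.6151, -0.2047] [-0.0001, -0.0, -0.169]
[1.2004, -1.479, -0.1377] [-0.0001, -0.0001, -0.3356]
[1.509, -2.1475, -0.0374] [-0.0001, -0.0001, -0.3856]
```

Emit:
send_rows(targets=[[[0.64,-0.62,-0.2],[0,0,-0.169]],[[0.64,-0.62,-0.2],[0,0,-0.169]],[[0.64,-0.62,-0.2],[0,0,-0.169]],[[0.64,-0.62,-0.2],[0,0,-0.169]],[[0.64,-0.62,-0.2],[0,0,-0.169]],[[0.9,-1.0,-0.17],[0,0,-0.24]],[[0.9,-1.0,-0.17],[0,0,-0.24]],[[0.9,-1.0,-0.17],[0,0,-0.24]]])

```text
clock: 1.35
tool_pos: [0.3642, -0.2119, 0.29]
eef_rot: [0.852, 0.524, 0.0, -0.0]
contact_force: [-0.4, -0.9, -0.5]
opening: 1.003
finger_force: 0.0
```

Run:
```python
from h import *
rows(([.4,-.05,.28],80),([.40,.14,.27],89))
```

```text
clk 1.35 pos [ 0.3642 -0.2119  0.29  ] F [-0.4 -0.9 -0.5]
[0.5356, -0.1368, 0.0339] [0.0001, -0.0003, -0.0934]
[1.1008, -0.4224, 0.0678] [0.0001, -0.0003, -0.1434]
```

Emit:
send_rows(targets=[[[0.53,-0.14,0.03],[0,0,-0.143]],[[0.53,-0.14,0.03],[0,0,-0.143]],[[0.53,-0.14,0.03],[0,0,-0.143]],[[1.0,-0.38,0.06],[0,0,-0.143]],[[1.0,-0.38,0.06],[0,0,-0.143]],[[1.0,-0.38,0.06],[0,0,-0.143]],[[1.0,-0.38,0.06],[0,0,-0.143]]], fingers=0.6)

```text
clock: 2.22
tool_pos: [0.3997, 0.1054, 0.2719]
eef_rot: [0.715, 0.699, 0.001, -0.0]
contact_force: [0.1, 0.3, 0.5]
opening: 0.599
finger_force: 0.0
```

Run:
```python
from h import *
d,T=wrist();cv2.imwrite("pics/w1.png",d["img"])
for n,p in [("hM",ch(-78,0,138)),("hL",ch(-78,55,138)),("hR",ch(-78,-55,138))]:
    q=np.linalg.inv(T)@np.r_[p,1];print(n,q[0]/q[2]*d["fx"]+d["cx"],q[1]/q[2]*d["fy"]+d["cy"])
rows((ch(-78,0,160),89),(ch(-78,0,119),89))
```

```text
hM 341.7189284442229 128.7579388812274
hL 342.89869149205896 64.79582240243985
hR 340.6624853909606 186.03412985017758
clk 2.27 pos [0.3995 0.1032 0.2717] F [-0.1  0.  -0.7]
[0.226, 0.0826, 0.3721] [0.0001, 0.0002, -0.0023]
[0.2261, 0.0826, 0.5088] [0.0001, 0.0002, -0.0023]
```

View pics/w1.png

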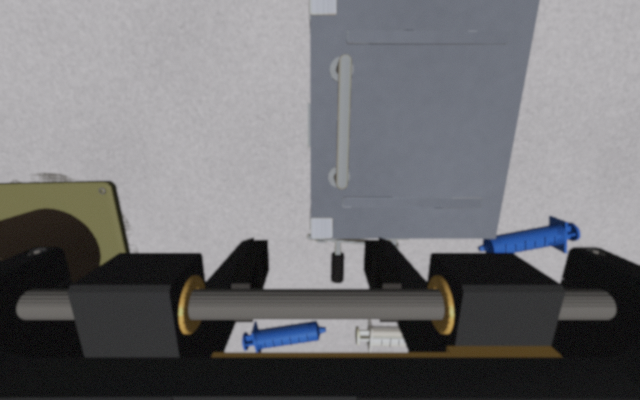

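The wrist view shows the bow handle at (344, 56–187), within 2 px of prediction, so the chest pose holds. I'll go down and grip it.

Emit:
send_rows(targets=[[[0.226,0.087,0.3],[0,0,-0.002]],[[0.226,0.087,0.3],[0,0,-0.002]],[[0.226,0.087,0.42],[0,0,-0.002]],[[0.226,0.087,0.508],[0,0,-0.002]],[[0.226,0.087,0.508],[0,0,-0.002]]])

```text
clock: 2.9
tool_pos: [0.4267, 0.1677, 0.118]
eef_rot: [0.715, 0.699, -0.002, 0.0]
contact_force: [-0.1, -0.3, -0.6]
opening: 0.603
finger_force: 0.0
```

Emit:
send_rows(targets=[[[0,0,0],[0,0,0]],[[0,0,0],[0,0,0]],[[0,0,0],[0,0,0]],[[0,0,0],[0,0,0]]], fingers=0, newtons=25)

```text
clock: 3.4
tool_pos: [0.4272, 0.1703, 0.1198]
eef_rot: [0.714, 0.7, 0.0, 0.0]
contact_force: [-0.1, 0.3, -0.3]
opening: 0.173
finger_force: 0.0
```

Run:
```python
from h import *
s=get_state();p=np.array(s["tool_pos"]);print(p,s["opening"])
h0=np.array([-190,60.])
rows((p,89))
for th in np.r_[np.arange(7,84,7.0),82.5,84]:
    a=-np.radians(th);d=np.array([[np.cos(a),-np.sin(a)],[np.sin(a),np.cos(a)]])@h0-h0
    print(th,"tool y",round(d[0]/300,3),"tool z",round(-d[1]/300,3))
```

```text
[0.42724386 0.17032537 0.11975355] 0.17272302729025765
clk 3.4 pos [0.4272 0.1703 0.1198] F [-0.1  0.3 -0.3]
[0.0, 0.0, 0.0] [0.0003, -0.0001, -0.0007]
7.0 tool y 0.029 tool z -0.076
14.0 tool y 0.067 tool z -0.147
21.0 tool y 0.114 tool z -0.214
28.0 tool y 0.168 tool z -0.274
35.0 tool y 0.229 tool z -0.327
42.0 tool y 0.297 tool z -0.372
49.0 tool y 0.369 tool z -0.409
56.0 tool y 0.445 tool z -0.437
63.0 tool y 0.524 tool z -0.455
70.0 tool y 0.605 tool z -0.464
77.0 tool y 0.686 tool z -0.462
82.5 tool y 0.749 tool z -0.454
84.0 tool y 0.766 tool z -0.451
```

Emit:
send_rows(targets=[[[0,0,0],[0,0,0]],[[0,0,0],[0,0,0]],[[0,0.013,-0.038],[0,0,0]],[[0,0.029,-0.076],[0,0,0]]])

```text
clock: 3.9
tool_pos: [0.4354, 0.1701, 0.1418]
eef_rot: [0.714, 0.7, -0.001, -0.0]
contact_force: [2.5, -0.1, -7.1]
opening: 0.122
finger_force: 25.3
```

Emit:
send_rows(targets=[[[0,0.038,-0.071],[0,0,0]],[[0,0.085,-0.138],[0,0,0]],[[0,0.139,-0.198],[0,0,0]],[[0,0.2,-0.251],[0,0,0]],[[0,0.268,-0.296],[0,0,0]],[[0,0.34,-0.333],[0,0,0]],[[0,0.416,-0.361],[0,0,0]],[[0,0.495,-0.379],[0,0,0]],[[0,0.576,-0.388],[0,0,0]],[[0,0.576,-0.388],[0,0,0]]])

```text
clock: 5.15
tool_pos: [0.6073, 0.1651, 0.2551]
eef_rot: [0.714, 0.7, -0.003, -0.001]
contact_force: [-0.1, -1.9, -14.9]
opening: 0.11
finger_force: 25.9
```

Run:
```python
from h import *
s=snapshot("side");t=snapshot("top")
cv2.imwrite("pics/s2.png",s["img"]);print(get_state()["tool_pos"],get_state()["contact_force"])
```

```text
[0.60562346 0.16513909 0.25507664] [  0.79244032  -0.19751127 -22.28928639]
```

View pics/s2.png

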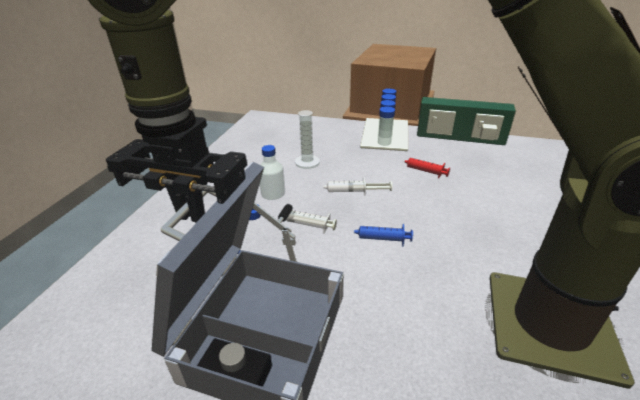

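The side view shows the lid at about 68°, held by the handle, with the stay's knee at (287,235) nearly straight and the grip at (286,213). The tool is being pulled down, so I'll continue on a slightly lower path.

Emit:
send_rows(targets=[[[0,0.02,0.014],[0,0,0]],[[0,0.05,0.014],[0,0,0]],[[0,0.08,0.016],[0,0,0]],[[0,0.11,0.02],[0,0,0]],[[0,0.11,0.02],[0,0,0]]])

```text
clock: 5.88
tool_pos: [0.6421, 0.1643, 0.2526]
eef_rot: [0.715, 0.7, -0.001, 0.001]
contact_force: [-1.5, -6.9, -6.3]
opening: 0.105
finger_force: 25.2
```

Emit:
send_rows(targets=[[[0,0.025,0.005],[0,0,0]],[[0,0.04,0.008],[0,0,0]],[[0,0.055,0.01],[0,0,0]],[[0,0.06,0.011],[0,0,0]],[[0,0.06,0.011],[0,0,0]]])

```text
clock: 6.5
tool_pos: [0.6573, 0.164, 0.2496]
eef_rot: [0.714, 0.7, -0.003, -0.0]
contact_force: [-8.0, -7.3, -2.9]
opening: 0.104
finger_force: 24.9
```

Emit:
send_rows(targets=[[[0,-0.03,-0.006],[0,0,0]],[[0,-0.06,-0.01],[0,0,0]],[[0,-0.08,-0.013],[0,0,0]],[[0,-0.1,-0.015],[0,0,0]],[[0,-0.115,-0.015],[0,0,0]],[[0,-0.13,-0.015],[0,0,0]],[[0,-0.13,-0.015],[0,0,0]]])

```text
clock: 7.38
tool_pos: [0.6254, 0.1651, 0.2536]
eef_rot: [0.715, 0.699, 0.004, 0.003]
contact_force: [11.4, -3.8, -17.4]
opening: 0.102
finger_force: 26.1
```

```bash
cat > look.py <<'E'
from h import *
t=snapshot("top");s=snapshot("side")
def dark(d,box,amin=25):
    x0,y0,x1,y1=box;r=d["img"][y0:y1,x0:x1].astype(int)
    return [(np.add(p,[x0,y0]).round(1).tolist(),st[2:]) for p,st in blobs(r.max(2)<45,amin)[0]]
if __name__=="__main__":
    print(dark(t,(235,140,300,260)),dark(s,(240,170,360,280)))
    def px(d,P):
        q=np.linalg.inv(np.array(d["cam_to_world"]))@np.r_[P,1];return (q[:2]/q[2]*d["fx"]+[d["cx"],d["cy"]]).round(1)
    for n,x,z in [("lock",54,139),("end",69,143)]: print(n,px(t,ch(x,-182,z)),px(s,ch(x,-182,z)))
E
python3 look.py
```

```text
[([255.4, 172.1], [15, 5, 69]), ([238.0, 222.5], [3, 21, 53])] [([273.0, 214.6], [12, 14, 73])]
lock [256.2 172. ] [272.  214.3]
end [256.1 165.4] [265.1 211.5]
```

The grip's pixels match the locked position in both views, and the lid pushes back at 11 N, so it is locked. I'll relax and release with a small opening, then go straight up.

Emit:
send_rows(targets=[[[0,0.025,0.015],[0,0,0]],[[0,0.025,0.015],[0,0,0]]])

```text
clock: 7.72
tool_pos: [0.6318, 0.1649, 0.2529]
eef_rot: [0.715, 0.699, 0.003, 0.003]
contact_force: [-0.5, -8.0, 5.8]
opening: 0.108
finger_force: 24.2
```

Emit:
send_rows(targets=[[[0,0,0],[0,0,0]],[[0,0,0],[0,0,0]],[[0,0,0],[0,0,0]]], fingers=0.26)

```text
clock: 8.1
tool_pos: [0.6281, 0.168, 0.2499]
eef_rot: [0.713, 0.701, 0.001, -0.0]
contact_force: [0.4, -0.9, 0.3]
opening: 0.26
finger_force: 0.0
```

Emit:
send_rows(targets=[[[0,0,-0.06],[0,0,0]],[[0,0,-0.2],[0,0,0]],[[0,0,-0.4],[0,0,0]],[[0,0,-0.4],[0,0,0]]])

```text
clock: 8.6
tool_pos: [0.6302, 0.1687, 0.3761]
eef_rot: [0.714, 0.7, 0.006, 0.002]
contact_force: [-0.7, 0.5, -0.4]
opening: 0.261
finger_force: 0.0
```

```bash
python3 look.py
python3 - <<'E'
from h import *
t=snapshot("top");i=t["img"].astype(int)
# clear syringe: black/white parts vs bench -> bright pixels around (320,192)
r=i[155:225,295:345];m=(r.min(2)>165);b,l=blobs(m,6);print([(np.add(p,[295,155]).tolist(),st) for p,st in b])
ys,xs=np.where(m);print(xs.min()+295,xs.max()+295,ys.min()+155,ys.max()+155)
rows(([.54,-.06,.36],45),([.53,-.168,.30],0),([.53,-.168,.30],-178))
E
```

```text
[([255.4, 172.1], [16, 5, 69]), ([238.1, 223.1], [3, 21, 52])] [([272.9, 214.7], [12, 15, 78])]
lock [256.2 172. ] [272.  214.3]
end [256.1 165.4] [265.1 211.5]
[([319.5, 191.9], [21, 22, 8, 31, 146]), ([319.0, 212.0], [21, 55, 7, 5, 35])]
316 323 177 214
clk 8.75 pos [0.6276 0.1663 0.3692] F [ 0.4 -0.9 -0.4]
[-0.7598, -0.2775, 0.031] [-0.0, 0.0001, 0.2439]
[-1.1203, -0.3039, 0.2312] [0.0, 0.0002, 0.4939]
[-1.1203, -0.3039, 0.2312] [-0.0002, 0.0, -0.5172]
```

The lid is still locked after release. Now the syringe: approach with the tool's x pointing back (178°), so the camera stays clear of the lid.

Emit:
send_rows(targets=[[[-1.0,-0.3,0.05],[0,0,-0.517]],[[-1.0,-0.3,0.05],[0,0,-0.517]],[[-1.0,-0.3,0.05],[0,0,-0.517]],[[-1.0,-0.3,0.05],[0,0,-0.517]],[[-1.0,-0.3,0.05],[0,0,-0.517]],[[-1.0,-0.3,0.05],[0,0,-0.517]],[[-1.0,-0.3,0.2],[0,0,-0.517]],[[-1.0,-0.3,0.4],[0,0,-0.517]],[[-1.0,-0.3,0.4],[0,0,-0.517]],[[-1.0,-0.3,0.4],[0,0,-0.517]]], fingers=1.0)

```text
clock: 10.0
tool_pos: [0.5312, -0.1317, 0.2477]
eef_rot: [-0.016, 1.0, 0.001, -0.002]
contact_force: [0.6, 0.0, -0.0]
opening: 1.0
finger_force: 0.0
```

Run:
```python
from h import *
d,T=wrist();cv2.imwrite("pics/w2.png",d["img"])
for p in [(.598,-.1705,.0155),(.461,-.1655,.0155),(.533,-.168,.0155)]:
    q=np.linalg.inv(T)@np.r_[p,1];print(q[:2]/q[2]*d["fx"]+[d["cx"],d["cy"]])
print(get_state()["q"].round(2) if hasattr(get_state()["q"],"round") else get_state()["q"])
rows(([.533,-.168,.10],178),([.533,-.168,.003],178))
```

```text
[286.48639583 225.08937028]
[290.90872258 123.12164021]
[288.57411824 179.16363469]
[ 0.71  0.73 -0.98  1.77  0.7   1.04  1.07]
clk 10.05 pos [ 0.5318 -0.1316  0.2486] F [-0.1  0.3 -0.2]
[-0.0007, -0.122, 0.4951] [0.0003, -0.0004, 0.0212]
[-0.001, -0.1223, 0.8185] [0.0003, -0.0004, 0.0212]
```

View pics/w2.png

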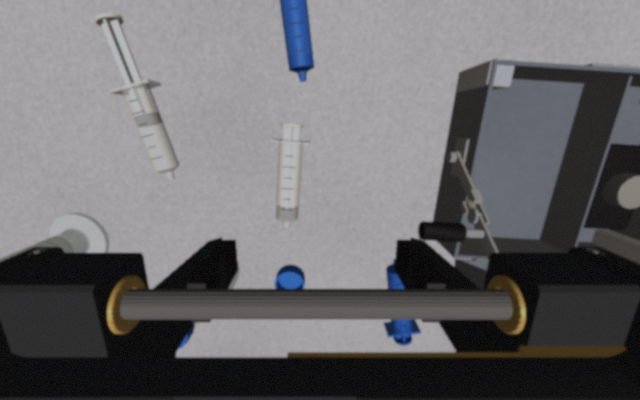

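The wrist view shows the empty syringe from (291,123) to (287,226), within 1 px of prediction, so position and height are confirmed. I'll go down and grip.

Emit:
send_rows(targets=[[[0,-0.122,0.2],[0,0,0.021]],[[0,-0.122,0.4],[0,0,0.021]],[[0,-0.122,0.6],[0,0,0.021]],[[0,-0.122,0.74],[0,0,0.021]],[[0,-0.122,0.8],[0,0,0.021]],[[0,-0.122,0.812],[0,0,0.021]],[[0,-0.122,0.812],[0,0,0.021]]])

```text
clock: 10.92
tool_pos: [0.5347, -0.1684, 0.0071]
eef_rot: [0.016, 1.0, -0.0, 0.001]
contact_force: [0.4, -0.6, -0.3]
opening: 1.003
finger_force: 0.0
```

Emit:
send_rows(targets=[[[0,0,0],[0,0,0]],[[0,0,0],[0,0,0]],[[0,0,0],[0,0,0]],[[0,0,0],[0,0,0]],[[0,0,0],[0,0,0]],[[0,0,0],[0,0,0]],[[0,0,0],[0,0,0]],[[0,0,0],[0,0,0]]], fingers=0.2, newtons=12)

```text
clock: 11.92
tool_pos: [0.5334, -0.1683, 0.0056]
eef_rot: [0.016, 1.0, 0.0, -0.0]
contact_force: [0.7, 0.2, -0.8]
opening: 0.346
finger_force: 12.0
```

Emit:
send_rows(targets=[[[0,0,-0.1],[0,0,0]],[[0.05,0,-0.3],[0,0,0]],[[0.12,0,-0.5],[0,0,0]],[[0.2,0,-0.7],[0,0,0]],[[0.25,0.05,-0.88],[0,0,0]],[[0.25,0.2,-0.88],[0,0,0]],[[0.25,0.35,-0.88],[0,0,0]],[[0.25,0.5,-0.88],[0,0,0]],[[0.25,0.65,-0.88],[0,0,0]],[[0.25,0.8,-0.88],[0,0,0]],[[0.25,0.95,-0.88],[0,0,0]],[[0.25,1.0,-0.88],[0,0,0]]])

```text
clock: 13.42
tool_pos: [0.4675, 0.1369, 0.2699]
eef_rot: [0.014, 1.0, 0.001, 0.0]
contact_force: [0.1, 0.3, -0.3]
opening: 0.342
finger_force: 12.0
```

Run:
```python
from h import *
s=get_state();print(s["opening"],s["finger_force"],np.round(s["q"],2))
rows((ch(-24,-30,200),179),(ch(-24,-30,100),179),(ch(-24,-30,12),179))
```

```text
0.34243554462036874 11.975911259651184 [ 0.21  0.61 -0.96  1.91  0.61  0.95  0.5 ]
clk 13.43 pos [0.4675 0.1369 0.2699] F [ 0.1  0.3 -0.3]
[-0.0397, 0.0092, 0.2331] [0.0004, 0.0001, -0.0032]
[-0.0396, 0.0087, 0.5664] [0.0004, 0.0001, -0.0032]
[-0.0394, 0.0083, 0.8597] [0.0004, 0.0001, -0.0032]
```

Emit:
send_rows(targets=[[[-0.04,0.008,0.2],[0,0,-0.003]],[[-0.04,0.008,0.4],[0,0,-0.003]],[[-0.04,0.008,0.6],[0,0,-0.003]],[[-0.04,0.008,0.72],[0,0,-0.003]],[[-0.04,0.008,0.8],[0,0,-0.003]],[[-0.04,0.008,0.84],[0,0,-0.003]],[[-0.04,0.008,0.853],[0,0,-0.003]],[[-0.04,0.008,0.853],[0,0,-0.003]]])

```text
clock: 14.42
tool_pos: [0.4803, 0.1353, 0.0138]
eef_rot: [0.012, 1.0, -0.0, 0.0]
contact_force: [0.1, -0.2, 0.1]
opening: 0.345
finger_force: 12.0
```

Emit:
send_rows(targets=[[[0,0,0.003],[0,0,0]],[[0,0,0.003],[0,0,0]],[[0,0,0.003],[0,0,0]],[[0,0,0.003],[0,0,0]]], fingers=0.55)

```text
clock: 14.92
tool_pos: [0.4802, 0.1359, 0.013]
eef_rot: [0.011, 1.0, 0.0, 0.0]
contact_force: [0.3, -1.6, -0.5]
opening: 0.552
finger_force: 0.0
```

Emit:
send_rows(targets=[[[0,0,-0.05],[0,0,0]],[[0.02,0,-0.2],[0,0,0]],[[0.05,0,-0.4],[0,0,0]],[[0.08,0,-0.6],[0,0,0]],[[0.1,0,-0.8],[0,0,0]],[[0.1,0,-0.95],[0,0,0]],[[0.1,0,-0.95],[0,0,0]]])

```text
clock: 15.8
tool_pos: [0.4514, 0.1377, 0.3008]
eef_rot: [0.012, 1.0, 0.001, 0.003]
contact_force: [0.3, -0.4, -0.7]
opening: 0.548
finger_force: 0.0
```

```bash
python3 look.py
python3 - <<'E'
from h import *
d,T=wrist()
q=np.linalg.inv(T)@np.r_[ch(-24,-32,20),1];u=(q[:2]/q[2]*d["fx"]+[d["cx"],d["cy"]]);print(u)
s=snapshot("side")["img"][170:400,140:400]
w=d["img"][0:300]
h=lambda i:cv2.resize(i,(int(i.shape[1]*500/i.shape[0]*.75),375))
cv2.imwrite("pics/c3.png",np.hstack([h(s),h(w[:,max(0,int(u[0])-140):int(u[0])+140])]))
E
```

```text
[([255.4, 172.1], [16, 5, 69]), ([238.0, 222.5], [3, 20, 54]), ([248.4, 248.9], [24, 12, 37])] [([268.8, 186.4], [51, 53, 1419]), ([298.6, 179.3], [14, 19, 218])]
lock [256.2 172. ] [272.  214.3]
end [256.1 165.4] [265.1 211.5]
[317.70560558 191.94714675]
```

View pics/c3.png

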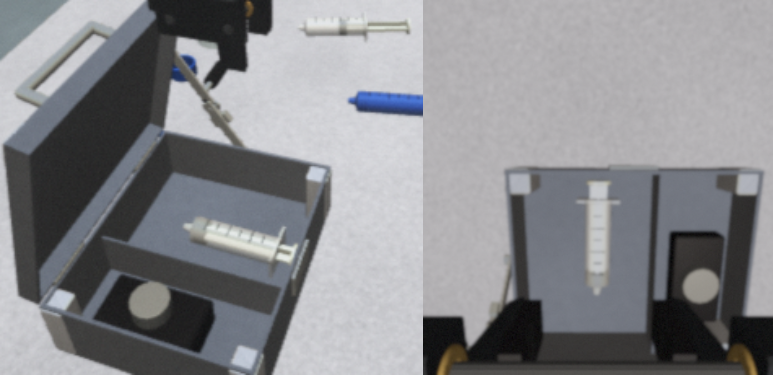

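The crop shows the syringe lying flat in the empty bay and the lid standing on the stay. Next is the stay grip, approached tilted 25° outwards so the gripper body clears the links.

```bash
cat > stay.py <<'E'
from h import *
from scipy.optimize import brentq
def grip(th,s):
    "chest x,z of the grip in mm at lid angle th deg, pin out s mm"
    c,n=np.cos(np.radians(th)),np.sin(np.radians(th))
    P=np.array([112-120*c+10*n,78+120*n+10*c]);F=np.array([-8,45.]);v=P-F;L=np.hypot(*v)
    a,b=90.6+s,90.6
    e=(a*a-b*b+L*L)/(2*L);h=np.sqrt(max(a*a-e*e,0));u=v/L
    K=F+e*u+h*np.array([-u[1],u[0]]);return K+22*(P-K)/b
TILT=R.from_euler('x',25,degrees=True)
tz=np.array([0,np.sin(np.radians(25)),-np.cos(np.radians(25))])
def go(*pts):
    "TCP positions, tilted 25, yaw 89"
    s=get_state();R0=R.from_quat(s["eef_rot"]);p0=np.array(s["tool_pos"])
    c,n=np.cos(np.radians(89)),np.sin(np.radians(89));Rt=TILT*R.from_matrix(np.array([[c,n,0],[n,-c,0],[0,0,-1]]))
    print("clk",round(float(s["clock"]),2),p0.round(4),"F",np.round(s["contact_force"],1))
    for p in pts: print((R0.inv().apply(p-p0)/.3).round(3).tolist(),((R0.inv()*Rt).as_rotvec()/np.pi).round(3).tolist())
E
python3 - <<'E'
from stay import *
from look import t,s,dark
a,b=dark(t,(245,160,270,185))[0][0],(272.9,214.7)
g,e=tri(ray(t,a),ray(s,b));print("grip",g.round(4),e,"chest",RZ.inv().apply(g-CH).round(4),"nominal",ch(54,-182,139).round(4))
for th in range(0,90,10): print(th,[grip(th,q).round(0).tolist() for q in (0,6,12)])
g=ch(54,-187,139);tcp=g+.019*tz;print(tcp);go(tcp-.16*tz,tcp)
E
```

```text
grip [ 0.5532 -0.0122  0.1398] 0.0023354155548349254 chest [ 0.0524 -0.1803  0.1398] nominal [ 0.5548 -0.0139  0.139 ]
0 [[-75.0, 72.0], [-76.0, 82.0], [-76.0, 92.0]]
10 [[-70.0, 88.0], [-72.0, 95.0], [-73.0, 102.0]]
20 [[-62.0, 105.0], [-63.0, 110.0], [-65.0, 115.0]]
30 [[-50.0, 120.0], [-52.0, 124.0], [-53.0, 129.0]]
40 [[-35.0, 132.0], [-37.0, 137.0], [-38.0, 141.0]]
50 [[-17.0, 142.0], [-19.0, 146.0], [-21.0, 150.0]]
60 [[4.0, 148.0], [1.0, 152.0], [-1.0, 157.0]]
70 [[30.0, 148.0], [25.0, 153.0], [22.0, 158.0]]
80 [[60.0, 140.0], [61.0, 142.0], [48.0, 154.0]]
[ 0.55472818 -0.0108842   0.12178015]
clk 16.1 [0.4494 0.1361 0.2965] F [ 1.   0.3 -0.7]
[-0.367, -0.707, 0.099] [-0.108, 0.111, 0.49]
[-0.363, -0.481, 0.582] [-0.108, 0.111, 0.49]
```

Emit:
send_rows(targets=[[[-0.1,-0.2,-0.1],[-0.02,0.02,0.1]],[[-0.2,-0.4,-0.1],[-0.03,0.03,0.2]],[[-0.25,-0.6,-0.1],[-0.06,0.06,0.3]],[[-0.3,-0.8,-0.05],[-0.108,0.111,0.49]],[[-0.367,-0.8,0.05],[-0.108,0.111,0.49]],[[-0.367,-0.75,0.09],[-0.108,0.111,0.49]],[[-0.367,-0.71,0.099],[-0.108,0.111,0.49]],[[-0.367,-0.71,0.099],[-0.108,0.111,0.49]],[[-0.367,-0.71,0.099],[-0.108,0.111,0.49]],[[-0.367,-0.71,0.099],[-0.108,0.111,0.49]],[[-0.367,-0.71,0.099],[-0.108,0.111,0.49]]], fingers=0.65)

```text
clock: 17.48
tool_pos: [0.5553, -0.0784, 0.2677]
eef_rot: [0.696, 0.685, 0.153, -0.155]
contact_force: [-0.3, -0.2, -0.3]
opening: 0.649
finger_force: 0.0
```

Run:
```python
from stay import *
print(np.round(get_state()["q"],2))
d,T=wrist()
for y in (-202,-182,-162):
    q=np.linalg.inv(T)@np.r_[ch(54,y,139),1];print(q[:2]/q[2]*d["fx"]+[d["cx"],d["cy"]])
r=d["img"].astype(int)[120:330,240:400];print([(np.add(p,[240,120]).tolist(),st) for p,st in blobs(r.max(2)<45,60)[0]])
cv2.imwrite("pics/w4.png",d["img"])
g=ch(53.5,-187,139);tcp=g+.019*tz;go(tcp-.16*tz,tcp-.06*tz,tcp)
```

```text
[ 0.69  0.73 -0.71  1.64  0.01  0.95  0.08]
[314.65777977 209.38261727]
[314.70138108 190.24109831]
[314.74403511 171.51544616]
[([315.4, 186.6], [65, 46, 21, 41, 418]), ([250.8, 263.4], [0, 120, 24, 50, 1053]), ([384.1, 263.6], [129, 120, 31, 50, 1335])]
clk 17.52 [ 0.5555 -0.0782  0.2679] F [ 0.2 -0.4  0.9]
[-0.003, -0.004, 0.003] [0.001, -0.001, 0.001]
[-0.003, -0.005, 0.336] [0.001, -0.001, 0.001]
[-0.004, -0.005, 0.536] [0.001, -0.001, 0.001]
```

View pics/w4.png

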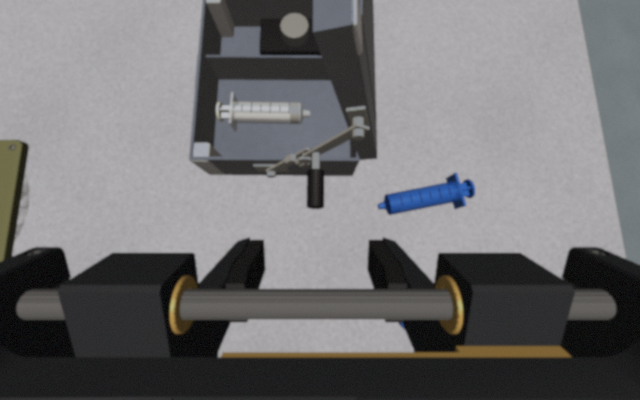

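The wrist view shows the black grip centred at (315,188) between the fingers, as predicted. I'll go down and close on it.

Emit:
send_rows(targets=[[[-0.004,-0.005,0.15],[0,0,0]],[[-0.004,-0.005,0.3],[0,0,0]],[[-0.004,-0.005,0.42],[0,0,0]],[[-0.004,-0.005,0.5],[0,0,0]],[[-0.004,-0.005,0.534],[0,0,0]],[[-0.004,-0.005,0.534],[0,0,0]]])

```text
clock: 18.27
tool_pos: [0.5544, -0.0114, 0.1226]
eef_rot: [0.696, 0.684, 0.154, -0.154]
contact_force: [-0.1, -0.2, 0.5]
opening: 0.652
finger_force: 0.0
```

Emit:
send_rows(targets=[[[0,0,0],[0,0,0]],[[0,0,0],[0,0,0]],[[0,0,0],[0,0,0]],[[0,0,0],[0,0,0]],[[0,0,0],[0,0,0]],[[0,0,0],[0,0,0]]], fingers=0, newtons=35)

```text
clock: 19.02
tool_pos: [0.5547, -0.012, 0.1227]
eef_rot: [0.697, 0.684, 0.154, -0.154]
contact_force: [0.0, -0.2, 1.4]
opening: 0.188
finger_force: 35.0
```

Run:
```python
from stay import *
s=get_state();print(s["opening"],s["finger_force"])
p=np.array(s["tool_pos"]);
for dx,dz in [(5,1.3),(10,2.7),(15,4),(17,4.5)]: go(p+RZ.apply([dx/1000,0,dz/1000]))
```

```text
0.18776307472532927 34.99916933476925
clk 19.02 [ 0.5547 -0.012   0.1227] F [ 0.  -0.2  1.4]
[0.002, 0.017, -0.004] [0.001, -0.001, -0.0]
clk 19.02 [ 0.5547 -0.012   0.1227] F [ 0.  -0.2  1.4]
[0.004, 0.033, -0.008] [0.001, -0.001, -0.0]
clk 19.02 [ 0.5547 -0.012   0.1227] F [ 0.  -0.2  1.4]
[0.006, 0.05, -0.012] [0.001, -0.001, -0.0]
clk 19.02 [ 0.5547 -0.012   0.1227] F [ 0.  -0.2  1.4]
[0.006, 0.057, -0.014] [0.001, -0.001, -0.0]
```

Emit:
send_rows(targets=[[[0.001,0.008,-0.002],[0,0,0]],[[0.002,0.017,-0.004],[0,0,0]],[[0.003,0.025,-0.006],[0,0,0]],[[0.004,0.033,-0.008],[0,0,0]],[[0.005,0.042,-0.01],[0,0,0]],[[0.006,0.05,-0.012],[0,0,0]],[[0.006,0.05,-0.012],[0,0,0]]])

```text
clock: 19.9
tool_pos: [0.5696, -0.0123, 0.1265]
eef_rot: [0.697, 0.684, 0.154, -0.154]
contact_force: [-2.1, -2.3, 3.4]
opening: 0.188
finger_force: 35.0
```

Run:
```python
from stay import *
s=get_state();p=np.array(s["tool_pos"]);R0=R.from_quat(s["eef_rot"])
for th,q in [(83.9,12),(83.5,12),(83,12),(82,12),(80,12),(77,12),(74,11),(70,10),(65,9),(60,8),(55,7),(50,6),(45,6),(40,5),(35,5),(30,5),(25,5),(20,4),(15,4),(10,4),(6,4),(3,3),(1,3),(0,2)]:
    g=grip(th,q);d=RZ.apply([(g[0]-69)/1000,0,(g[1]-143)/1000])
    print(th,q,g.round(1),(R0.inv().apply(d)/.3).round(3))
```

```text
83.9 12 [ 65.1 145.8] [ 0.004 -0.013 -0.008]
83.5 12 [ 62.1 147.7] [ 0.007 -0.023 -0.014]
83 12 [ 59.5 149.1] [ 0.009 -0.032 -0.018]
82 12 [ 55.3 151.1] [ 0.011 -0.046 -0.024]
80 12 [ 48.5 153.8] [ 0.015 -0.069 -0.032]
77 12 [ 39.7 156.2] [ 0.018 -0.098 -0.04 ]
74 11 [ 32.4 156.7] [ 0.019 -0.122 -0.041]
70 10 [ 22.8 156.8] [ 0.019 -0.154 -0.041]
65 9 [ 11.4 155.9] [ 0.018 -0.192 -0.038]
60 8 [  0.6 153.7] [ 0.015 -0.228 -0.031]
55 7 [ -9.5 150.4] [ 0.01  -0.262 -0.021]
50 6 [-19.1 146.2] [ 0.004 -0.294 -0.008]
45 6 [-28.3 141.8] [-0.003 -0.324  0.005]
40 5 [-36.6 135.8] [-0.011 -0.352  0.023]
35 5 [-44.4 129.9] [-0.019 -0.378  0.041]
30 5 [-51.4 123.4] [-0.029 -0.401  0.061]
25 5 [-57.7 116.3] [-0.039 -0.422  0.082]
20 4 [-62.8 108.1] [-0.051 -0.439  0.107]
15 4 [-67.4 100.4] [-0.061 -0.454  0.13 ]
10 4 [-71.1  92.6] [-0.072 -0.466  0.154]
6 4 [-73.5  86.6] [-0.081 -0.474  0.172]
3 3 [-74.6  80.8] [-0.089 -0.478  0.19 ]
1 3 [-75.3  77.9] [-0.093 -0.48   0.198]
0 2 [-75.3  74.9] [-0.097 -0.48   0.207]
```

Emit:
send_rows(targets=[[[0.004,-0.013,-0.008],[0,0,0]],[[0.007,-0.023,-0.014],[0,0,0]],[[0.009,-0.032,-0.018],[0,0,0]],[[0.011,-0.046,-0.024],[0,0,0]],[[0.015,-0.069,-0.032],[0,0,0]],[[0.015,-0.069,-0.032],[0,0,0]]])

```text
clock: 20.65
tool_pos: [0.5478, -0.0118, 0.1375]
eef_rot: [0.696, 0.684, 0.153, -0.154]
contact_force: [0.0, -1.5, -7.6]
opening: 0.188
finger_force: 34.6
```

```bash
python3 look.py|head -1;python3 - <<'E'
from stay import *
s=get_state();print(np.round(s["tool_pos"],4),np.round(s["contact_force"],1))
i=snapshot("side")["img"][120:400,100:400];cv2.imwrite("pics/s5.png",cv2.resize(i,None,fx=2,fy=2))
E
```

```text
[([287.6, 145.0], [11, 13, 106]), ([268.5, 171.5], [34, 46, 535]), ([251.0, 173.8], [8, 18, 54]), ([291.9, 168.9], [16, 6, 52]), ([238.0, 223.0], [3, 20, 29])] [([313.8, 178.1], [43, 22, 228]), ([275.8, 195.4], [44, 45, 725])]
[ 0.5486 -0.0117  0.1374] [ 1.  -2.6 -8.7]
```

View pics/s5.png

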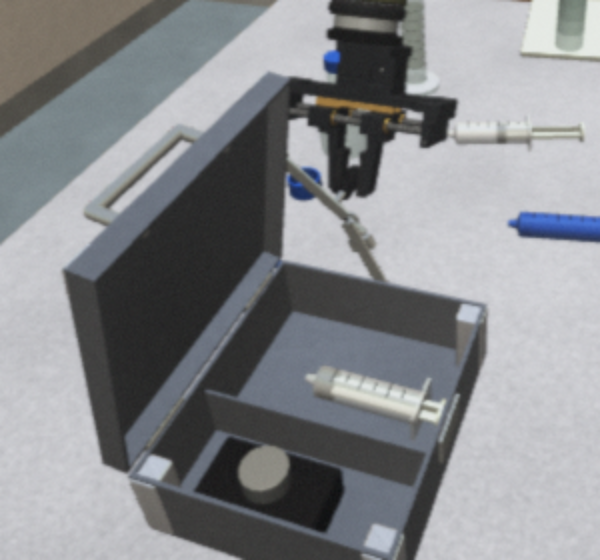

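The side crop shows the knee bent forwards at crop (355,225) and free of the catch, with the fingers still holding the grip. I'll continue folding along the arc.

Emit:
send_rows(targets=[[[0.003,-0.029,-0.008],[0,0,0]],[[0.004,-0.053,-0.009],[0,0,0]],[[0.004,-0.085,-0.009],[0,0,0]],[[0.003,-0.123,-0.006],[0,0,0]],[[0,-0.159,0.001],[0,0,0]],[[-0.005,-0.193,0.011],[0,0,0]],[[-0.011,-0.225,0.024],[0,0,0]],[[-0.011,-0.225,0.024],[0,0,0]]])

```text
clock: 21.8
tool_pos: [0.479, -0.01, 0.1293]
eef_rot: [0.696, 0.684, 0.152, -0.156]
contact_force: [-0.5, -0.2, -5.9]
opening: 0.191
finger_force: 34.8
```

Emit:
send_rows(targets=[[[-0.007,-0.03,0.013],[0,0,0]],[[-0.015,-0.058,0.031],[0,0,0]],[[-0.023,-0.084,0.049],[0,0,0]],[[-0.033,-0.107,0.069],[0,0,0]],[[-0.043,-0.128,0.09],[0,0,0]],[[-0.055,-0.145,0.115],[0,0,0]],[[-0.065,-0.16,0.138],[0,0,0]],[[-0.076,-0.172,0.162],[0,0,0]],[[-0.076,-0.172,0.162],[0,0,0]]])

```text
clock: 22.92
tool_pos: [0.4283, -0.0091, 0.0754]
eef_rot: [0.696, 0.684, 0.153, -0.155]
contact_force: [0.1, 4.3, -5.6]
opening: 0.19
finger_force: 35.1
```

Emit:
send_rows(targets=[[[-0.005,-0.004,0.009],[0,0,0]],[[-0.009,-0.008,0.018],[0,0,0]],[[-0.013,-0.01,0.027],[0,0,0]],[[-0.017,-0.012,0.036],[0,0,0]],[[-0.021,-0.014,0.044],[0,0,0]],[[-0.024,-0.014,0.05],[0,0,0]],[[-0.026,-0.014,0.054],[0,0,0]],[[-0.026,-0.014,0.054],[0,0,0]]])

```text
clock: 23.92
tool_pos: [0.4262, -0.0089, 0.0596]
eef_rot: [0.696, 0.684, 0.155, -0.153]
contact_force: [0.2, 1.4, 14.2]
opening: 0.193
finger_force: 35.0
```

```bash
cat > lid.py <<'E'
from h import *
s=snapshot("side");t=snapshot("top")
st=get_state();print(st["clock"],np.round(st["tool_pos"],4),np.round(st["contact_force"],1))
a=cv2.imread("pics/side0.png");b=s["img"];A=cv2.imread("pics/top0.png")
# shift of the lid's region against the start picture (shut lid)
for n,x,y,box in [("side",a,b,(170,290,290,385)),("top",A,t["img"],(128,150,230,245))]:
    x0,y0,x1,y1=box;c=lambda i:cv2.cvtColor(i[y0:y1,x0:x1],cv2.COLOR_BGR2GRAY).astype(np.float32)
    print(n,np.round(cv2.phaseCorrelate(c(x),c(y)),2) if 0 else [np.round(v,2) for v in cv2.phaseCorrelate(c(x),c(y))],"mean abs diff",round(float(abs(c(x)-c(y)).mean()),2))
E
python3 lid.py
```

```text
24.025 [ 0.4262 -0.0089  0.0597] [ 0.1  1.5 13.4]
side [array([0.03, 0.  ]), np.float64(1.01)] mean abs diff 8.18
top [array([-0.01, -0.01]), np.float64(0.99)] mean abs diff 14.77
```

The lid rests shut, with 14 N pushing back. I'll relax and release, back off along the tool axis, then check.

Emit:
send_rows(targets=[[[0.004,0,-0.008],[0,0,0]],[[0.004,0,-0.008],[0,0,0]]])

```text
clock: 24.28
tool_pos: [0.4259, -0.009, 0.0614]
eef_rot: [0.696, 0.684, 0.154, -0.154]
contact_force: [0.8, 4.8, -0.2]
opening: 0.193
finger_force: 35.0
```

Emit:
send_rows(targets=[[[0,0,0],[0,0,0]],[[0,0,0],[0,0,0]],[[0,0,0],[0,0,0]],[[0,0,0],[0,0,0]]], fingers=0.6)

```text
clock: 24.78
tool_pos: [0.4251, -0.0098, 0.0609]
eef_rot: [0.697, 0.684, 0.153, -0.154]
contact_force: [0.1, -0.4, 0.2]
opening: 0.595
finger_force: 0.0
```

Emit:
send_rows(targets=[[[0,0,-0.1],[0,0,0]],[[0,0,-0.25],[0,0,0]],[[0,0,-0.45],[0,0,0]],[[0,0,-0.65],[0,0,0]],[[0,0,-0.85],[0,0,0]],[[0,0,-0.85],[0,0,0]]])

```text
clock: 25.52
tool_pos: [0.4265, -0.1204, 0.2946]
eef_rot: [0.698, 0.683, 0.155, -0.15]
contact_force: [-0.4, -0.1, 0.1]
opening: 0.598
finger_force: 0.0
```

```bash
python3 lid.py
python3 - <<'E'
from look import *
import cv2
a=cv2.imread("pics/side0.png").astype(int)
print(dark(t,(240,200,300,260)),dark(s,(310,225,360,280)))
# side: upper-edge row of handle (bright bar) and lid front edge per column, before/after
for x in (200,240,270,330):
    f=lambda i:np.abs(np.diff(cv2.GaussianBlur(i.astype(np.uint8),(3,3),0)[235:395,x].astype(int).sum(1)))
    print(x,[ (235+np.argsort(f(i))[-4:]).tolist() for i in (a,s["img"])])
E
```

```text
25.625 [ 0.4238 -0.1181  0.2916] [-0.5  0.4  0.2]
side [array([0.07, 0.04]), np.float64(1.01)] mean abs diff 2.21
top [array([ 0.02, -0.02]), np.float64(0.99)] mean abs diff 13.59
[([256.2, 227.9], [15, 5, 63]), ([297.1, 237.0], [6, 12, 53])] [([333.0, 251.1], [10, 16, 84])]
200 [[391, 392, 256, 255], [391, 256, 392, 255]]
240 [[374, 373, 240, 241], [242, 374, 240, 241]]
270 [[246, 383, 248, 247], [246, 383, 248, 247]]
330 [[247, 270, 257, 256], [247, 270, 257, 256]]
```

The lid edges, handle and grip are back at their starting pixels, so the lid is shut and the arm is clear.

```bash
python3 -c "
from plant import *
print(finish_job())"
```

```text
the job is handed in; nothing more can be done
None
```

I put the empty syringe flat in the empty bay, freed the stay and lowered the lid until it was shut. I handed the job in at about 25.6 s; the hand-in returned no verdict.

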